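# Raise a sunk stone disc through its ring and weigh it

## Task

The polished stone disc is sunk in the ring of the lifting stand: press the stand's lever paddle all the way down so that the disc is pushed up through the ring from below, then take the disc from above, carry it to the balance and set it down gently, flat and centred on the small round pan so that no edge of it overhangs, and let go. Leave the other things on the table where they are.

Things in the scene. Friction and masses are not known exactly. Their poses are not given: they have to be found in the camera images.
- disc: loose flat disc of polished pale stone, 52 mm diameter, 14 mm thick, about 80 g; origin at the centre of its underside, z up. At the start it lies sunk in the stand's ring, its top 4 mm below the rim, so it cannot be gripped there. Grip it by its edge with just the fingertips, their ends about 3 to 5 mm above its underside, because the pan is wider than the disc
- lifter: fixed aluminium lifting stand with a dark steel ring on three posts; origin on the table under the centre of its ring, z up. Base plate 10 mm thick, 100 mm wide, from 100 mm on the -x side to 50 mm on the +x side. The lever points to its -x side (roughly towards the robot) and the plunger rises on its z axis
- ring_top (a point): centre of the upper rim of the stand's ring, 90 mm above the table; ring bore 55 mm, outside 74 mm; inside is a ledge (72 mm above the table, 40 mm opening) on which the disc rests at the start
- lever (a joint): angle of the lever, rad: 0 fully up, 0.6 fully down (its stop); starts between 0 and 0.1 and stays where it is left. About 4 N on the paddle moves it. Its plunger (flat round head, 30 mm diameter) rises 83 mm per rad: at 0.6 it holds the underside of the disc about 110 mm above the table, 20 mm above the rim
- paddle (a point): centre of the upper face of the black rubber paddle (42 mm along the lever, 46 mm across) at the lever's outer end. It is 115 mm from the pivot, which lies 60 mm on the -x side of the stand's origin and 60 mm above the table. The face is about 98 mm above the table when up and about 31 mm when fully down
- balance: fixed white bench balance, 180 x 140 mm, its case 38 mm high, dark display on its -x side (roughly towards the robot); origin on the table under the pan's centre, z up
- pan_top (a point): centre of the upper face of the balance's flat round steel pan, 66 mm diameter, without a rim, 55 mm above the table; it does not move
- rock_mid: bystander: reddish rock, 44 mm wide, 34 mm high, between stand and balance; origin under its centre
- rock_side: bystander: brown rock, 68 mm wide, 45 mm high, far to the left; origin under its centre
- big_slice: bystander: larger stone disc, 80 mm diameter, 12 mm thick, lying on the table on the right; not the one to weigh; origin under its centre
- jar: bystander: closed jar, 60 mm diameter, 75 mm high, on the right; origin under its centre
- brush: bystander: brush, 160 mm long, lying along its x axis on the left; origin under its middle
- loupe: bystander: black pocket magnifier, 44 mm round and 14 mm high, with a short metal tab towards its +x; between stand and balance, far side; origin under the round part
Mind the look-alikes: they are no part of the job. What is shaped like the disc but green or purple is not meant. Of the things that look like the balance, the larger one is meant.

How it is judged:
By the outcome, as a careful person would: the job done as asked, in the order asked, and still so for the second after the job is handed in, with the robot touching nothing.
It also fails if it takes over 46 s, if anything falls off the work surface, if the arm or the gripper's body presses on something with over 40 N, if the wrist force passes 120 N, or if a joint passes its speed limit or range.

## Robot

A 7-joint arm with a two-finger parallel gripper is mounted at the origin on the work surface. World frame = base frame: x ahead of the robot, y to its left, z up, the work surface at z = 0. Lengths are in m, angles in rad, forces in N, time in s.
With the tool pointing down it reaches from about 0.4 to 0.85 m from the base axis. Payload 4.5 kg.
Tool frame: the origin (TCP) lies at the very end of the fingers, on their centre line; the grasp point (between the pads) lies 19 mm behind it; z points along the fingers, y is the direction in which the jaws open and shut (so a half turn about z gives the same grasp; the last joint's range is limited). The gripper opens to 85 mm and grips with 20 to 120 N. Pads are 22 mm wide; open, the fingers measure 114 mm over their backs; the gripper's body (76 mm by 85 mm) begins 54 mm behind the grasp point. The pads swing forward as they close: fully open they stand 13 mm farther back than shut.
Start: joints at [1.333, 0.689, -0.195, 1.565, 0.157, 0.902, -0.215], TCP at [0.168, -0.602, 0.231] pointing down, gripper open.
Joint ranges: [-3.01, 3.01], [-0.46, 2.08], [-1.47, 1.51], [0.13, 2.56], [-1, 4.14], [0.04, 2.09], [-2.66, 2.66]. Speed limits (rad/s): [2.57, 2.57, 3.14, 3.14, 3.14, 3.14, 3.14].

## Interface

Orientations are given as a unit quaternion [x, y, z, w].
In Python, from cell import robot, viewer gives the robot as it stands. Calls block until the motion is done:
- robot.goto(position, orientation): joint-space move of the TCP to a pose.
- robot.move_l(position, attitude=None, vel=0.15, until_force=None): straight line of the TCP; attitude=None keeps the orientation; vel is the mean speed in m/s. With until_force (N) it stops when the force on the tool has changed by that much, and returns True; else False.
- robot.goto_joints(angles): joint-space move.
- robot.set_gripper(opening): finger opening in m; the grip force is fixed at half the most; returns when the fingers have stopped.
- robot.sleep(seconds).
- robot.inverse_kinematics(position, orientation): joint angles nearest the present ones, or None.
- viewer.camera(name): name is "scene" or "top" or "wrist"; returns a dict with "color" (400x640x3 uint8, blue, green, red), "K" (3x3 intrinsics, pixels), "world_to_cam" (4x4, takes a point from world to camera coordinates); the wrist camera has in their place "tool_from_camera" (4x4, takes a point from camera to tool coordinates, whose origin is the TCP and whose axes are the flange's). Camera axes: x right, y down, z forward; pixel columns grow to the right and rows downward; lengths in m; the calibration is good to about 2 mm. A picture is of the moment at which its call begins: read the wrist's pose just before it. There is no depth.
A pose or a line that the arm cannot do raises robot.Unreachable and nothing moves.
- robot.sign_off(): hands the job in, once; it reports no verdict.
Readings, each from a call of its own:
- robot.read_clock(): time.
- robot.read_q(): joint angles.
- robot.read_qd(): joint speeds.
- robot.read_effort(): joint torques, N m.
- robot.read_tcp_pos(): TCP position.
- robot.read_eef_rot(): TCP orientation.
- robot.read_wrist_force(): force on the tool from outside, world axes, zero at the start.
- robot.read_moment(): the same for the moment, N m.
- robot.read_width(): finger opening in m.
Only numpy, scipy, OpenCV 4.12 (cv2) and the standard library are available. Lean on these libraries where they do the work, as an engineer would, in place of code of your own. Each camera call takes 0.05 s, during which the arm holds its last target. There are 200 camera calls.

## Working session

There is one attempt and no reset: what is moved stays moved. The work goes in short steps, each a Python script; the robot and the scene stay as the last script left them, time stands still between calls to the robot, and variables do not carry over. Pictures are saved under pics/ and viewed, about 8 in all and at most 12, crops included, and the job is handed in when it is done.

```bash
mkdir -p pics; ls
python3 - <<'E'
from cell import robot, viewer
import cv2,numpy as np
for n in("scene","top"):
    c=viewer.camera(n); cv2.imwrite(f"pics/{n}0.png",c["color"]); np.savez(f"{n}.npz",K=c["K"],T=c["world_to_cam"]); print(n,c["K"].tolist(),np.round(c["world_to_cam"],3).tolist())
print(robot.read_clock(),robot.read_eef_rot(),robot.read_tcp_pos())
E
```

```text
pics
scene [[372.41159744679504, 0.0, 317.02045178957917], [0.0, 372.41159744679504, 197.99468537244155], [0.0, 0.0, 1.0]] [[0.062, 0.998, 0.02, -0.033], [0.639, -0.024, -0.769, -0.266], [-0.767, 0.06, -0.639, 1.381], [0.0, 0.0, 0.0, 1.0]]
top [[368.7431715762076, 0.0, 323.37739410089335], [0.0, 368.7431715762076, 198.0022610217463], [0.0, 0.0, 1.0]] [[0.007, -1.0, 0.012, -0.026], [-0.995, -0.008, -0.103, 0.531], [0.103, -0.011, -0.995, 0.986], [0.0, 0.0, 0.0, 1.0]]
0.1 [ 9.90773275e-01  1.35527198e-01 -1.75193291e-04 -8.16302037e-04] [ 0.16758992 -0.60149446  0.23055512]
```

View pics/top0.png

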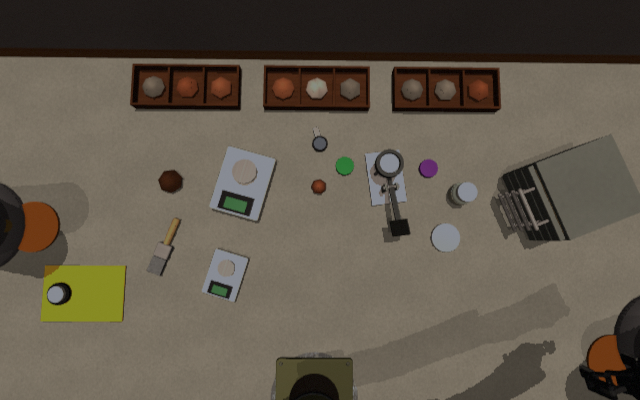

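View pics/scene0.png

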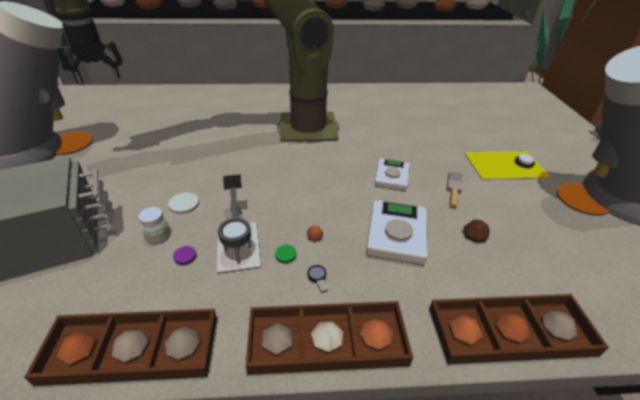

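The top view shows the stand's ring at about (389,163), with its paddle at (399,227). Two balances are visible: the larger has its pan at (245,172), the smaller at (226,268). The larger is the one meant. The green (345,166) and purple (428,168) discs and the big slice (446,238) are look-alikes. I'll confirm this in one enlarged crop.

Run:
```python
import cv2,numpy as np
i=cv2.imread("pics/top0.png"); s=cv2.imread("pics/scene0.png")
f=lambda a,x,y,w,h:cv2.resize(a[y:y+h,x:x+w],None,fx=4,fy=4,interpolation=cv2.INTER_CUBIC)
r1=np.hstack([f(i,205,140,90,75),f(i,345,140,90,75)])
r1b=np.hstack([f(i,345,180,90,75),f(s,190,170,90,75)])
cv2.imwrite("pics/crop1.png",np.vstack([r1,r1b]))
```

```text
(no output)
```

View pics/crop1.png

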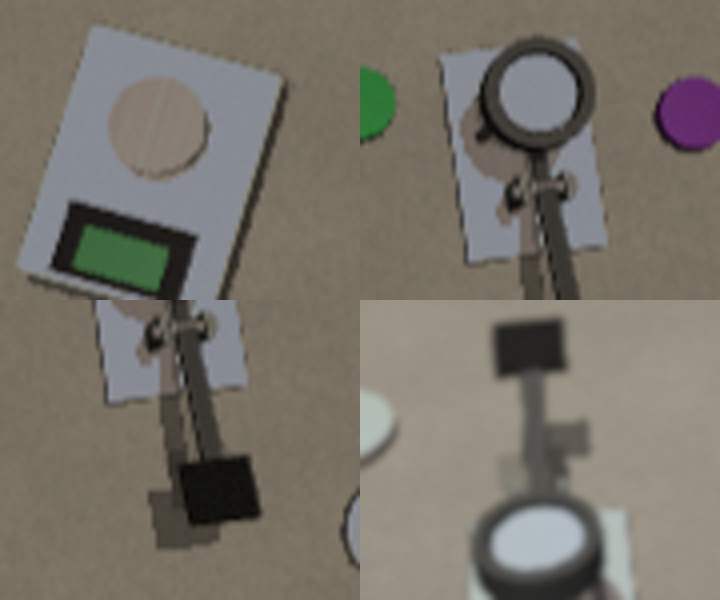

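The crop confirms it. The pan of the larger balance is at (244.2,172), the ring with the pale disc at (389.5,163.5) and the black paddle at (400,227.5).

```bash
cat > h.py <<'E'
import numpy as np, cv2
from scipy.spatial.transform import Rotation as R
def ray(K,T,uv,z):
    Ti=np.linalg.inv(T); d=Ti[:3,:3]@np.linalg.solve(K,[*uv,1]); o=Ti[:3,3]
    return o+d*(z-o[2])/d[2]
def proj(K,T,p):
    q=K@(T[:3,:3]@p+T[:3,3]); return q[:2]/q[2]
def down(yaw):  # tool z down, tool y along world yaw
    y=np.array([np.cos(yaw),np.sin(yaw),0]); z=np.array([0,0,-1.]); x=np.cross(y,z)
    return R.from_matrix(np.c_[x,y,z]).as_quat()
def wristT(pos,quat,tfc):
    W=np.eye(4); W[:3,:3]=R.from_quat(quat).as_matrix(); W[:3,3]=pos
    return np.linalg.inv(W@tfc)
E
python3 - <<'E'
from h import *
t=np.load("top.npz");s=np.load("scene.npz")
P={}
for n,uv,z in(("ring",(389.1,163.1),.09),("paddle",(399.6,227.1),.093),("pan",(243.9,171.6),.055),("mid",(319,186),.017),("loupe",(320,143),.01)):
    P[n]=ray(t["K"],t["T"],uv,z); print(n,P[n].round(4),"scene px",proj(s["K"],s["T"],P[n]).round(1),"reach",np.hypot(*P[n][:2]).round(3))
d=P["ring"]-P["paddle"]; print("len",np.hypot(*d[:2]),"yaw",np.arctan2(d[1],d[0]))
from cell import robot
r=P["ring"];ya=np.arctan2(d[1],d[0])
for y in(ya,ya+np.pi/2,ya-np.pi/2,ya+np.pi):
  for nm in("ring","paddle","pan"):
    q=robot.inverse_kinematics([*P[nm][:2],.2],down(y)); print(round(y,2),nm,None if q is None else np.round(q,2))
E
```

```text
ring [ 0.6178 -0.1921  0.09  ] scene px [235.  226.6] reach 0.647
paddle [ 0.4513 -0.2165  0.093 ] scene px [232.2 181.1] reach 0.501
pan [0.598  0.1925 0.055 ] scene px [398.8 226.8] reach 0.628
mid [ 0.5659 -0.0096  0.017 ] scene px [314.2 231. ] reach 0.566
loupe [ 0.69   -0.0114  0.01  ] scene px [316.4 272. ] reach 0.69
len 0.1682332012073062 yaw 0.14558674169060204
0.15 ring [ 0.49  0.79 -0.51  1.52  0.44  0.95  0.  ]
0.15 paddle [ 0.67  0.61 -0.51  1.96  0.46  0.68  0.03]
0.15 pan [-0.12  0.76 -0.49  1.58  0.42  0.91 -0.61]
1.72 ring [ 0.69  0.9  -0.94  1.51  0.77  1.13  1.31]
1.72 paddle [ 0.91  0.73 -0.95  1.95  0.78  0.88  1.27]
1.72 pan [ 0.09  0.89 -0.96  1.57  0.79  1.11  0.66]
-1.43 ring [ 0.28  0.75 -0.09  1.53  0.08  0.86 -1.26]
-1.43 paddle [ 0.42  0.57 -0.1   1.97  0.1   0.6  -1.17]
-1.43 pan [-0.38  0.73 -0.01  1.59  0.01  0.82 -1.82]
3.29 ring [ 0.03  0.78  0.38  1.54 -0.35  0.88 -2.46]
3.29 paddle [ 0.14  0.6   0.34  1.99 -0.34  0.61 -2.28]
3.29 pan [ 0.19  1.02 -1.26  1.56  0.99  1.31  2.08]
```

Positions are consistent: ring to paddle is 168 mm against an expected 168.6 mm, and the reaches are fine. The scene camera agrees to within a few pixels. Next I'll close the fingers, move over the stand and look with the wrist camera.

Run:
```python
from h import *
from cell import robot, viewer
robot.set_gripper(0.0)
q=down(0.1456-np.pi/2)
robot.goto([.48,-.212,.26],q)
p,o=robot.read_tcp_pos(),robot.read_eef_rot()
c=viewer.camera("wrist"); cv2.imwrite("pics/w1.png",c["color"])
T=wristT(p,o,c["tool_from_camera"]); np.savez("w1.npz",K=c["K"],T=T)
print(robot.read_clock(),p,np.round(c["tool_from_camera"],3).tolist(),c["K"][0,0])
for P in([.6178,-.1921,.09],[.4513,-.2165,.093]): print(proj(c["K"],T,np.array(P)))
print(robot.read_wrist_force())
```

```text
2.7333 [ 0.4795375  -0.2134245   0.25994347] [[0.0, -0.965, -0.261, 0.066], [1.0, 0.0, -0.0, -0.001], [0.0, -0.261, 0.965, -0.142], [0.0, 0.0, 0.0, 1.0]] 281.24030901148274
[312.26443549  43.06439173]
[312.63101523 204.45389424]
[-0.19814061  0.68673956  0.03964417]
```

View pics/w1.png

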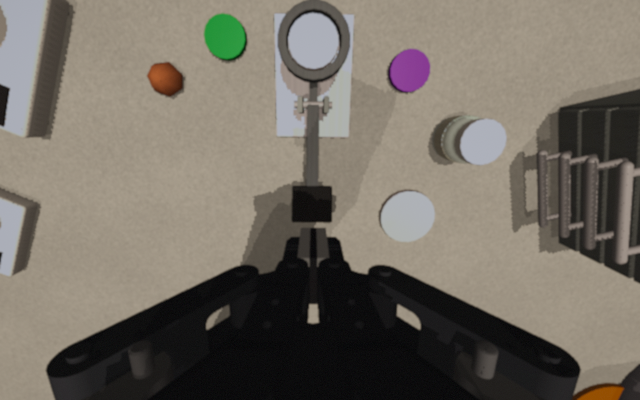

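The wrist view puts the ring at (314,41) against a predicted (312,43), and the paddle at (312,204) against (312.6,204). I'm confident in the position, so I'll press.

Run:
```python
from h import *
from cell import robot, viewer
q=down(0.1456-np.pi/2); xy=[.4476,-.2171]
robot.move_l([*xy,.115],q)
print(robot.move_l([*xy,.045],vel=.06,until_force=25),robot.read_tcp_pos(),robot.read_wrist_force())
print(robot.move_l([*xy,.020],vel=.03,until_force=20),robot.read_tcp_pos(),robot.read_wrist_force())
robot.sleep(.2)
print(robot.read_tcp_pos(),robot.read_wrist_force())
robot.move_l([*xy,.15]); 
robot.set_gripper(.085)
p=robot.read_tcp_pos(); o=robot.read_eef_rot()
c=viewer.camera("wrist"); cv2.imwrite("pics/w2.png",c["color"])
np.savez("w2.npz",K=c["K"],T=wristT(p,o,c["tool_from_camera"]))
t=viewer.camera("top")["color"]; s=viewer.camera("scene")["color"]
f=lambda a,x,y,w,h:cv2.resize(a[y:y+h,x:x+w],None,fx=4,fy=4,interpolation=cv2.INTER_CUBIC)
cv2.imwrite("pics/c2.png",np.vstack([np.hstack([c["color"][:200],])[:, :640],np.hstack([f(t,350,135,80,90),f(s,195,170,80,90)])]))
print(robot.read_clock())
```

```text
False [ 0.44899162 -0.21677494  0.04516802] [-0.09844365 -0.99387026  0.13392606]
True [ 0.44934766 -0.21717442  0.03226479] [-1.71278262  0.61757488 14.21894359]
[ 0.44933344 -0.21716544  0.03230864] [-1.4286148   0.7780302  13.88491731]
7.8083
```

View pics/c2.png

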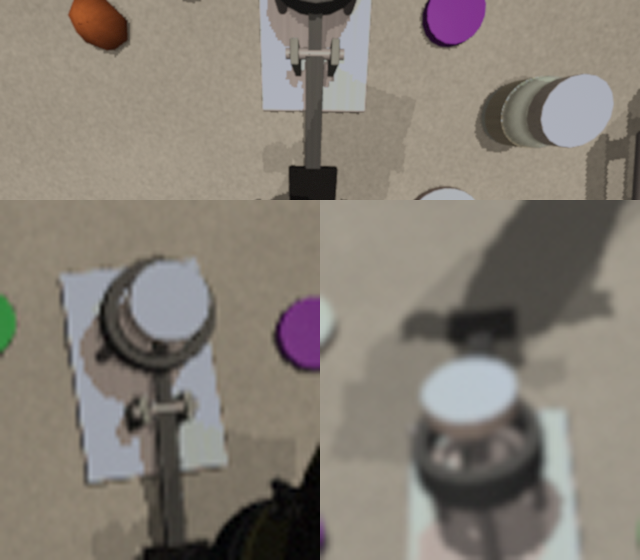

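The lever is fully down: the stop was felt at TCP z = 32 mm, and the disc now stands above the rim. In the top crop the disc is at (172,300), about pixel (392.6,159.6) in the full image. Next is a wrist look from close above.

Run:
```python
from h import *
from cell import robot, viewer
t=np.load("top.npz"); d=ray(t["K"],t["T"],(392.6,159.6),.124); print("disc from top",d)
u=np.array([.9894,.1451])
q=down(0.1456-np.pi/2); xy=d[:2]-.10*u
robot.move_l([*xy,.21],q)
p=robot.read_tcp_pos(); o=robot.read_eef_rot()
c=viewer.camera("wrist"); cv2.imwrite("pics/w3.png",c["color"])
T=wristT(p,o,c["tool_from_camera"]); np.savez("w3.npz",K=c["K"],T=T)
print(proj(c["K"],T,d),proj(c["K"],T,np.array([.6178,-.1921,.09])),robot.read_clock())
```

```text
disc from top [ 0.61992987 -0.1945259   0.124     ]
[314.1803667   70.23521139] [310.89645969  78.91208519] 8.6417
```

View pics/w3.png

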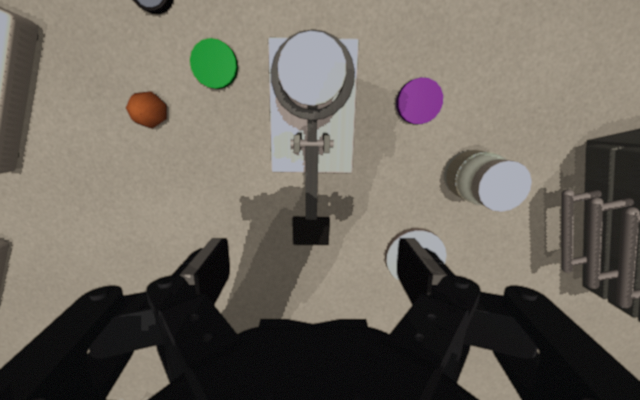

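Run:
```python
from h import *
from cell import robot, viewer
w=np.load("w3.npz"); d=ray(w["K"],w["T"],(312.5,67.5),.124); print("disc wrist",d)
xy=(d[:2]+[.6199,-.1945])/2; q=down(0.1456-np.pi/2)
robot.set_gripper(.064)
robot.move_l([*xy,.16],q); robot.move_l([*xy,.10],vel=.08)
print(robot.read_width(),robot.read_tcp_pos())
print(robot.move_l([*xy,.080],vel=.015,until_force=4),z:=robot.read_tcp_pos(),robot.read_wrist_force())
robot.sleep(.1); print(robot.read_tcp_pos(),robot.read_wrist_force(),robot.read_clock(),xy)
```

```text
disc wrist [ 0.62161376 -0.19301086  0.124     ]
0.06409838436398281 [ 0.62118976 -0.19386886  0.10035185]
True [ 0.62066308 -0.19370113  0.08407116] [-0.33996169  0.09135744  3.91077314]
[ 0.62068808 -0.1937218   0.08407779] [-0.86968922  1.15560865  5.39860486] 11.875 [ 0.62075688 -0.19375543]
```

Contact came at z = 0.0841 m, exactly what the finger-swing model predicted. I'll raise to 0.1107 so the tips end about 4 mm above the underside, then grip.

Run:
```python
from h import *
from cell import robot, viewer
x,y,_=robot.read_tcp_pos(); xy=[.62076,-.19376]
robot.move_l([*xy,.1107],vel=.05); print(robot.read_tcp_pos())
robot.set_gripper(.045); print(robot.read_width(),robot.read_wrist_force())
print(robot.read_tcp_pos())
robot.move_l([*xy,.20],vel=.1); print(robot.read_width(),robot.read_wrist_force())
# go to a viewing pose for the pan: pan 0.11 ahead of TCP
q=down(0.1456-np.pi/2)
robot.move_l([.50,.17,.20],vel=.25)
p=robot.read_tcp_pos(); o=robot.read_eef_rot()
c=viewer.camera("wrist"); cv2.imwrite("pics/w4.png",c["color"])
T=wristT(p,o,c["tool_from_camera"]); np.savez("w4.npz",K=c["K"],T=T)
print(proj(c["K"],T,np.array([.598,.1925,.055])),robot.read_width(),robot.read_clock())
```

```text
[ 0.62063945 -0.19372693  0.11068905]
0.04938095662269419 [ 0.51177555 -0.1169419  -0.29379521]
[ 0.62046678 -0.19369295  0.11046515]
0.04927198239190091 [-0.4153717   0.36042973 -0.06974923]
[303.39531085  82.18809294] 0.04962761305549625 15.6167
```

View pics/w4.png

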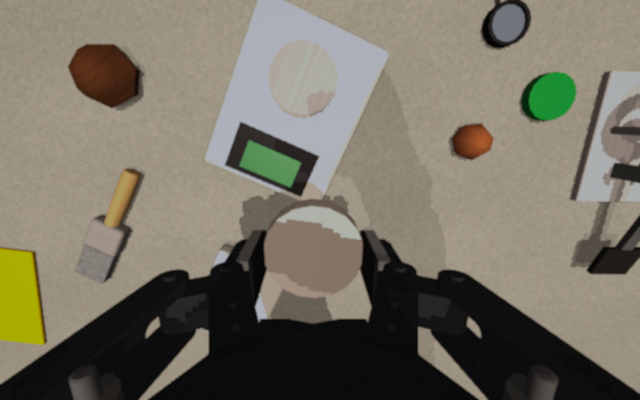

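The disc is held between the tips at (313,249). The pan centre is at (303,78) against a predicted (303.4,82.2). I'll compute the offset of the disc in the hand.

Run:
```python
from h import *
from cell import robot
w=np.load("w4.npz"); K,T=w["K"],w["T"]
p=robot.read_tcp_pos(); print("tcp",p)
print("pan",ray(K,T,(303,78),.055))
th=np.linspace(0,2*np.pi,73)
for dz in(.013,.0135):
  zt=p[2]+dz
  pts=np.array([proj(K,T,np.array([p[0]+.026*np.cos(a),p[1]+.026*np.sin(a),zt])) for a in th])
  print("pred ellipse x",pts[:,0].min(),pts[:,0].max(),"y",pts[:,1].min(),pts[:,1].max())
  print("disc centre by px", ray(K,T,(313.3,248.5),zt)-p)
i=cv2.imread("pics/w4.png"); cv2.imwrite("pics/c4.png",cv2.resize(i[180:320,200:420],None,fx=3.5,fy=3.5,interpolation=cv2.INTER_CUBIC))
```

```text
tcp [0.50044141 0.16847195 0.19997264]
pan [0.6016295  0.19337113 0.055     ]
pred ellipse x 262.93094892120615 366.04065159045734 y 206.08697196192693 299.8523590434925
disc centre by px [0.00358633 0.00112593 0.013     ]
pred ellipse x 262.76043188725026 366.222408885327 y 206.40079522889522 300.4422489565526
disc centre by px [0.00382745 0.00116175 0.0135    ]
```

View pics/c4.png

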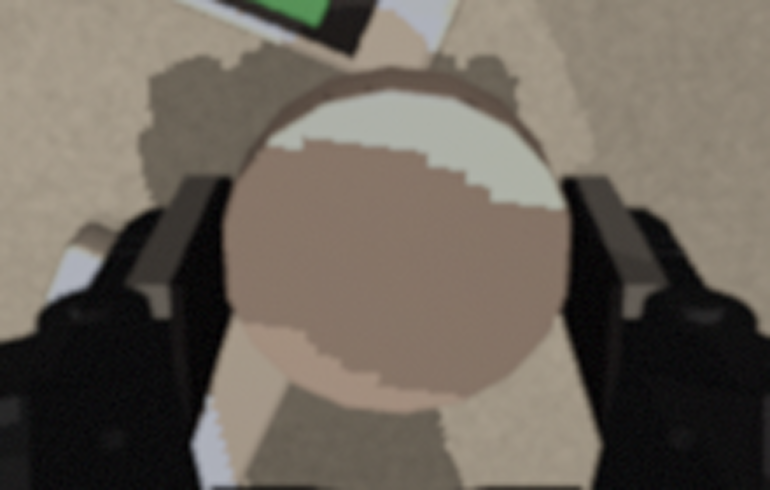

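The top face lies within about 1 mm of the predicted centred circle, so the grip is central. I'll set the disc down at the weighted pan estimate.

Run:
```python
from h import *
from cell import robot, viewer
xy=[.6003,.1927]
robot.move_l([*xy,.13],vel=.15); robot.move_l([*xy,.068],vel=.08); robot.sleep(.2)
print(robot.read_tcp_pos(),robot.read_width())
print(robot.move_l([*xy,.0515],vel=.012,until_force=2),robot.read_tcp_pos(),robot.read_wrist_force())
robot.sleep(.1); print(robot.read_tcp_pos(),robot.read_wrist_force(),robot.read_clock())
```

```text
[0.60067492 0.1928428  0.06858394] 0.0493315072053551
True [0.60024528 0.1926698  0.05594628] [-0.17010258  0.2729354   4.91496221]
[0.60022197 0.1927075  0.05591289] [ 0.09874407 -0.57293996  5.16745127] 18.775
```

Contact came at 0.0559 m against an expected 0.0555 m. Now I'll release, back off and check.

Run:
```python
from h import *
from cell import robot, viewer
xy=[.6002,.1927]
robot.set_gripper(.066); robot.sleep(.2); print(robot.read_width(),robot.read_wrist_force())
robot.move_l([*xy,.12],vel=.06); robot.move_l([.50,.17,.20],vel=.2)
p=robot.read_tcp_pos(); o=robot.read_eef_rot()
c=viewer.camera("wrist"); T=wristT(p,o,c["tool_from_camera"]); np.savez("w5.npz",K=c["K"],T=T)
print(proj(c["K"],T,np.array([.6005,.193,.069])),proj(c["K"],T,np.array([.6005,.193,.055])))
t=viewer.camera("top")["color"]
a=cv2.resize(c["color"][0:140,220:390],None,fx=4,fy=4,interpolation=cv2.INTER_CUBIC)
cv2.imwrite("pics/c5.png",a); cv2.imwrite("pics/t5.png",t); print(robot.read_clock())
```

```text
0.06603002423744432 [ 0.77823847 -0.67111408 -0.12129785]
[304.93381445  77.82721631] [305.34283035  79.86252933]
21.4167
```

View pics/c5.png

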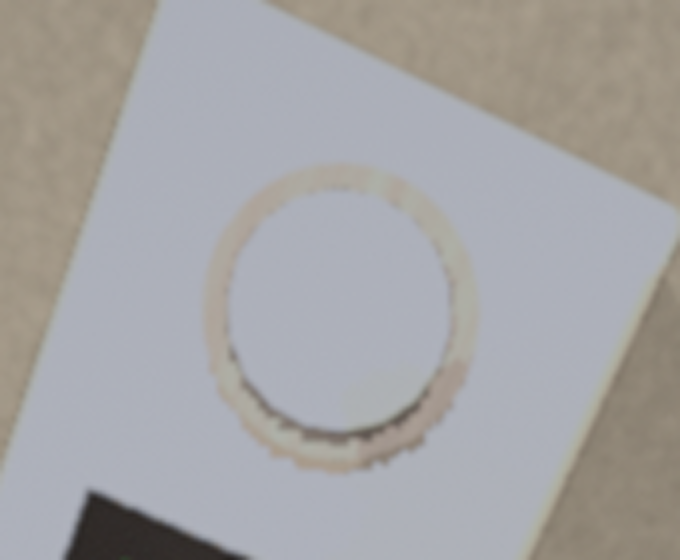

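View pics/t5.png

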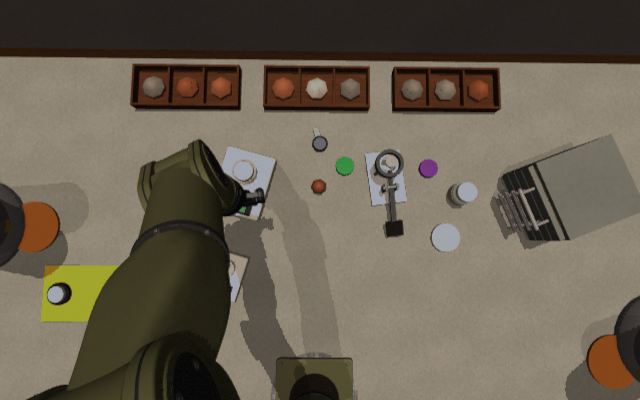

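In the wrist crop the disc lies flat on the pan, centred at about (340,312), and the pan's rim shows all the way round. The top view shows the bystanders at their original pixels: rock (319,186), loupe (320,143), jar (463,193) and slice (446,238). Handing in.

```bash
python3 -c "
from cell import robot
print(robot.read_clock(),robot.sign_off())"
```

```text
the job is handed in; nothing more can be done
21.4167 None
```

The job is done and handed in at 21.4 s. I pressed the lever to its stop, gripped the raised disc by its edge, set it down gently on the larger balance's pan and let go.

**Last checks:**
- **Placement:** the wrist view shows the disc lying flat, with the pan's rim visible all the way round. The force on touching down was about 5 N.
- **Robot:** the arm was backed off with the gripper open, touching nothing.
- **Bystanders:** the ones I could see in the top view (red rock, loupe, jar, big slice and the green and purple discs) had not moved. The arm hid the brown rock and the brush in that last view, so I did not check those two; the gripper never went near them.

**Disagreements:**
- **Finger width:** it read 49.4 mm on the 52 mm disc.
- **Camera positions:** the top and wrist cameras differed by 2–4 mm on positions. I used a value between the two for the grip and the placing.

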